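Set out the sample tins in order of height

ROBOT

A 6-joint arm with a two-finger parallel gripper is mounted at the origin on the work surface. World frame = base frame: x ahead of the robot, y to its left, z up, the work surface at z = 0. Lengths are in m, angles in rad, forces in N, time in s.
With the tool pointing down it reaches from about 0.275 to 0.75 m from the base axis. Payload 10.2 kg.
Tool frame: the origin (TCP) lies at the very end of the fingers, on their centre line; the grasp point (between the pads) lies 19 mm behind it; z points along the fingers, y is the line along which they close (so a half turn about z gives the same grasp; the last joint's range is limited). The gripper opens to 85 mm and grips with 20 to 120 N. Pads are 22 mm wide; open, the fingers measure 114 mm over their backs; the gripper's body (76 mm by 85 mm) begins 54 mm behind the grasp point. The pads swing forward as they close: fully open they stand 13 mm farther back than shut.
Start: joints at [0.904, 0.313, 1.498, -0, 1.331, -0.223], TCP at [0.225, 0.474, 0.231] pointing down, gripper open.
Joint ranges: [-2.94, 2.94], [-0.97, 2.17], [0.19, 2.56], [-1.23, 4.37], [0.02, 3.11], [-2.88, 2.88]. Speed limits (rad/s): [2.39, 2.39, 3.01, 3.14, 3.14, 3.14].

INTERFACE

Orientations are given as a rotation vector (axis times angle).
In Python, from plant import bot gives the robot as it stands.
- The arm moves only by the shell command python3 -m inch 'ROWS' [OPENING] [FORCE]. ROWS is JSON, a list of rows, each an object with "offset": the shift along the world's x, y, z in m, a list of three; "delta_rot": the turn, a rotation vector about the world's x, y, z in rad, a list of three. In form: [{"offset": [dx, dy, dz], "delta_rot": [ax, ay, az]}, ...]. A call has exactly 5 rows; each row is the pose to reach, as a shift and turn from the pose commanded when the call began; what a row does not reach only later rows make up. A row lasts 1/8 s, in which the tool goes at most 62.5 mm and 10.7 degrees, less where a joint would pass 70% of its speed; a pose out of reach is approached as far as the arm can. A call with a gripper value outside its range is refused whole. OPENING is the closure, from 0 (fully open) to 1 (shut), set as the call begins (- or left out, the last holds). The fingers move at their own pace and stop on an object; FORCE is the grip in N (left out, the last holds). Time passes only in rows, so rows that repeat a pose let the fingers close, or fill a call up. It gives the time, the measured TCP pose, the force, the opening and the grip force at its end, in the units of the state.
- bot.observe(): the state, without advancing time (a new reading comes with each control period).
- bot.get_image(name): name is "scene" or "top"; returns a dict with "color" (480x640x3 uint8, red, green, blue), "fovy" (degrees; the focal length in pixels is half the picture's height over the tangent of half this angle, whatever the lens; pixels are square), "cx", "cy" (the principal point, pixels), "distortion" ([k1, k2, p1, p2, k3] as OpenCV has them; the pictures are not rectified), "extrinsics" (4x4, takes a point from camera to world coordinates). Camera axes: x right, y down, z forward; pixel columns grow to the right and rows downward; lengths in m; the calibration is good to about 2 mm. A picture is of the moment at which its call begins. There is no depth.
- bot.close_job(): hands the job in; it is judged then, once.
The state is a dict: "time": time; "joint_positions": joint angles; "joint_velocities": joint speeds; "joint_efforts": joint torques, N m; "tcp_pos": TCP position; "tcp_rot": TCP orientation; "contact_force": force on the tool from outside, world axes, zero at the start; "torque": the same for the moment, N m; "finger_gap": opening from 0.0 (shut) to 1.0 (fully open); "grasp_force": force on a finger pad.
Only numpy, scipy, OpenCV 4.12 (cv2) and the standard library are available. Lean on these libraries where they do the work, as an engineer would, in place of code of your own. Each camera call takes 0.05 s, during which the arm holds its last target. There are 200 camera calls.

TASK

The tamper left on the wooden board does not belong there: stand it upright in the empty black tray beside one end of the board. Stand the four steel tins upright on the board's cork marks, one centred on each, in order of height, the tallest on the mark nearest that tray and the shortest at the far end. Set everything down gently, without dropping the tins or the tamper or tipping them over, and let go of them all.

Things in the scene. Friction and masses are not known exactly. Their poses are not given: they have to be found in the camera images.
- tin_s: smallest of four plain lidded steel tins standing upright and loose on the table, a round cylinder 42 mm across and 50 mm tall; origin at the centre of its underside, z up along the tin
- tin_m: second smallest of four plain lidded steel tins standing upright and loose on the table, a round cylinder 48 mm across and 70 mm tall; origin at the centre of its underside, z up along the tin
- tin_l: second largest of four plain lidded steel tins standing upright and loose on the table, a round cylinder 54 mm across and 90 mm tall; origin at the centre of its underside, z up along the tin
- tin_xl: largest of four plain lidded steel tins standing upright and loose on the table, a round cylinder 60 mm across and 110 mm tall; origin at the centre of its underside, z up along the tin
- mark_1: leftmost (+y end) of the four round cork marks, 68 mm across, inlaid flush in the top of a fixed dark wooden board (100 x 345 mm, 15 mm thick, flat); marks are 88 mm apart centre to centre in a straight row; origin at the mark's centre on the board's top, 15 mm above the table; y runs along the row, x across it
- mark_2: second from the left (+y) of the four round cork marks, 68 mm across, inlaid flush in the top of a fixed dark wooden board (100 x 345 mm, 15 mm thick, flat); marks are 88 mm apart centre to centre in a straight row; origin at the mark's centre on the board's top, 15 mm above the table; y runs along the row, x across it
- mark_3: third from the left of the four round cork marks, 68 mm across, inlaid flush in the top of a fixed dark wooden board (100 x 345 mm, 15 mm thick, flat); marks are 88 mm apart centre to centre in a straight row; origin at the mark's centre on the board's top, 15 mm above the table; y runs along the row, x across it
- mark_4: rightmost (-y end) of the four round cork marks, 68 mm across, inlaid flush in the top of a fixed dark wooden board (100 x 345 mm, 15 mm thick, flat); marks are 88 mm apart centre to centre in a straight row; origin at the mark's centre on the board's top, 15 mm above the table; y runs along the row, x across it
- tamper: coffee tamper standing loose on the wooden board, somewhere along its row of marks: steel foot 52 mm across and 18 mm thick, narrow neck, dark wooden handle 33 to 34 mm across from 46 to 78 mm above its underside, 85 mm tall in all; origin at the centre of its underside, z up along the handle
- tray: the only empty black open tray, fixed to the table at one end of the board (left or right; a white weighing scale is at the other end; the black trays with beans and cards along the far edge are not meant); 170 mm (its x) by 130 mm (its y) outside, 30 mm high, walls and floor about 4 mm thick; origin at the centre of its underside
There are look-alikes about, which are no part of the job. Leave any red look-alike of the tin_m alone.

How it is judged:
By the outcome, as a careful person would: the job done as asked, in the order asked, and still so for the second after the job is handed in, with the robot touching nothing.
It also fails if it takes over 120 s, if anything falls off the work surface, if the arm or the gripper's body presses on something with over 40 N, if the wrist force passes 120 N, or if a joint passes its speed limit or range.

## Working session

There is one attempt and no reset: what is moved stays moved. The work goes in short steps, Python scripts to look and compute and a shell command to move; the robot and the scene stay as the last step left them, time stands still between calls to the robot, and variables do not carry over. Pictures are saved under pics/ and viewed, at most 14 in all, crops included, and the job is handed in when it is done.

```bash
mkdir -p pics; ls
python3 - <<'E'
from plant import bot
import cv2,json
for n in("scene","top"):
    d=bot.get_image(n); cv2.imwrite(f"pics/{n}0.png",d["color"][:,:,::-1])
    print(n,d["fovy"],d["cx"],d["cy"],d["distortion"],d["extrinsics"])
print(bot.observe())
E
```

```text
pics
scene 55.33225744557723 319.08185075971426 235.03522598288717 [-0.0088737  0.         0.         0.         0.       ] [[ 0.09510885  0.76110309 -0.64162013  1.14453519]
 [ 0.99541553 -0.06616683  0.06906431 -0.06581778]
 [ 0.01011109 -0.64524727 -0.76390688  0.75398611]
 [ 0.          0.          0.          1.        ]]
top 45.57561877853287 310.0376385220305 230.03030199555414 [-0.10309236  0.          0.          0.          0.        ] [[ 2.45879004e-02 -9.92599565e-01  1.18918202e-01  3.68691967e-01]
 [-9.99691143e-01 -2.48430801e-02 -6.63685246e-04 -3.45202682e-02]
 [ 3.61306810e-03 -1.18865154e-01 -9.92903833e-01  1.23383293e+00]
 [ 0.00000000e+00  0.00000000e+00  0.00000000e+00  1.00000000e+00]]
{'time': 0.1, 'joint_positions': array([ 9.03580878e-01,  3.13382728e-01,  1.49836460e+00, -1.85357219e-05,
        1.33094863e+00, -2.23447841e-01]), 'joint_velocities': array([-0.00094672, -0.00049273, -0.00074526, -0.00115164, -0.0017666 ,
       -0.00042609]), 'joint_efforts': array([ 2.03864431e-03, -4.12905121e+01, -2.60143876e+01, -1.64634002e-04,
        3.03731336e-03, -4.51874212e-05]), 'tcp_pos': array([0.22530473, 0.47395373, 0.23079677]), 'tcp_rot': array([-6.91255002e-01, -3.06412869e+00,  1.57598014e-03]), 'contact_force': array([-0.26000587, -0.73091821, -0.46871707]), 'torque': array([-0.01799635, -0.00552068,  0.0137774 ]), 'grasp_force': 0.0, 'finger_gap': 1.00206229877117}
```

View pics/top0.png

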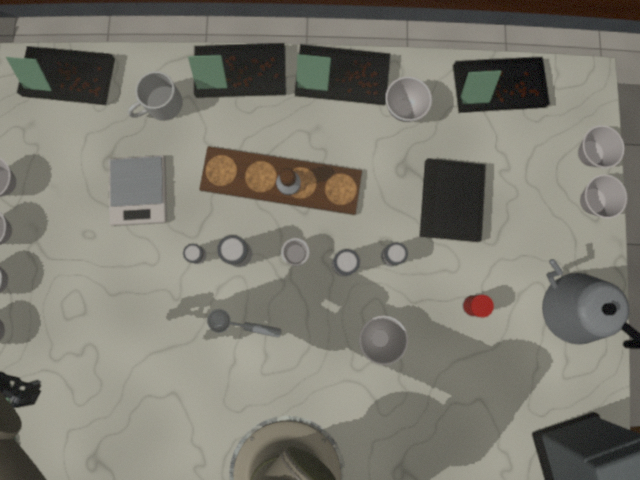

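View pics/scene0.png

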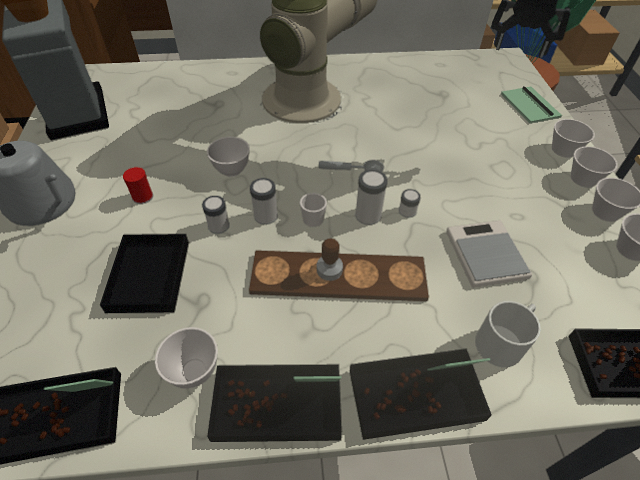

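The top view shows the board's four marks from (221,170) to (340,188), with the tamper at (288,180) on the board. The only empty tray is at (453,200), on the -y side, and the scale is at (137,190). Five candidates stand in a row at (193,253), (232,249), (295,251), (346,262) and (396,253), plus a red one at (480,305) to leave alone. In the scene view, (313,208) looks like a cup, so I'm enlarging to confirm.

Run:
```python
import cv2
a=cv2.imread("pics/top0.png")[140:275,175:375]; cv2.imwrite("pics/topc.png",cv2.resize(a,None,fx=4,fy=4,interpolation=cv2.INTER_CUBIC))
a=cv2.imread("pics/scene0.png")[160:310,190:440]; cv2.imwrite("pics/scenec.png",cv2.resize(a,None,fx=3.2,fy=3.2,interpolation=cv2.INTER_CUBIC))
a=cv2.imread("pics/top0.png")[145:320,370:510]; cv2.imwrite("pics/topt.png",cv2.resize(a,None,fx=3,fy=3,interpolation=cv2.INTER_CUBIC))
```

```text
(no output)
```

View pics/topc.png

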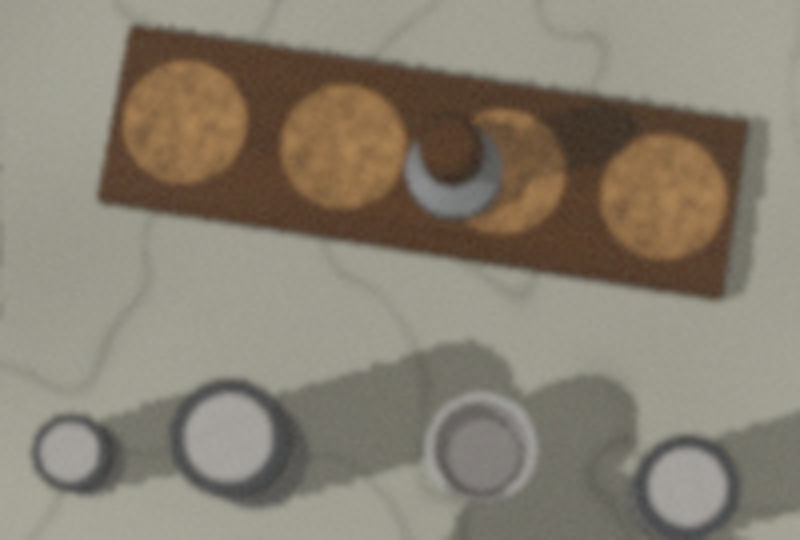

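View pics/scenec.png

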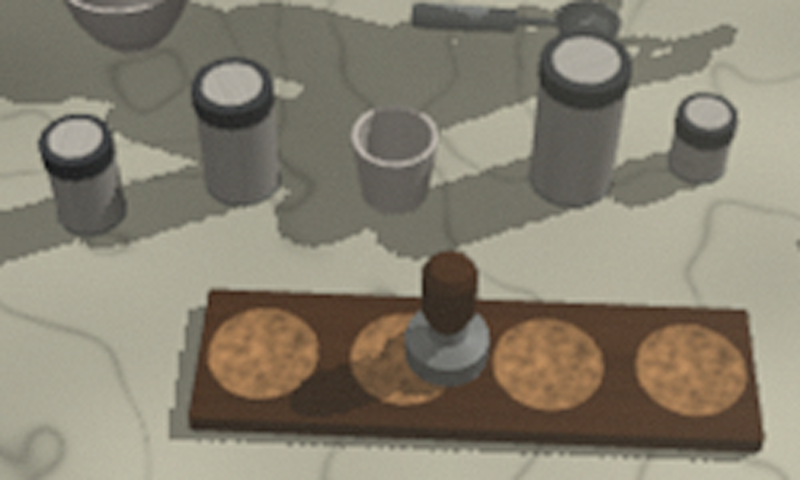

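View pics/topt.png

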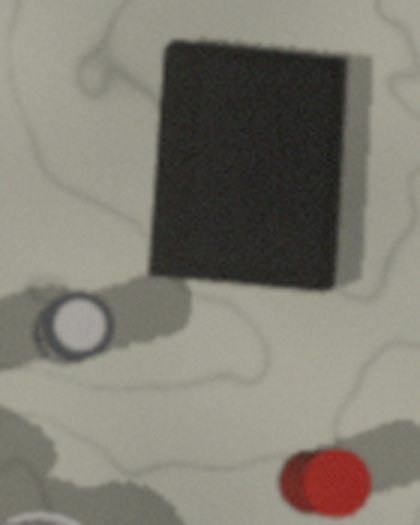

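The crops show that (295,251) is an open cup and not a tin. The tins in the top view are: s at (193,253), xl at (232,249), l at (346,262) and m at (396,253), matching the heights in the scene view. The tamper stands between marks 2 and 3. Next I'm locating everything in both cameras.

```bash
cat > h.py <<'E'
from plant import bot
import cv2,numpy as np
def cam(d):
    f=240/np.tan(np.radians(d["fovy"])/2)
    return np.array([[f,0,d["cx"]],[0,f,d["cy"]],[0,0,1.]]),np.array(d["distortion"]),np.array(d["extrinsics"])
def ray(c,uv,z):
    K,D,E=c; p=cv2.undistortPoints(np.array([[uv]],float),K,D)[0,0]
    r=E[:3,:3]@[*p,1]; return E[:3,3]+r*(z-E[2,3])/r[2]
def proj(c,P):
    K,D,E=c; W=np.linalg.inv(E)
    return cv2.projectPoints(np.atleast_2d(P).astype(float),cv2.Rodrigues(W[:3,:3])[0],W[:3,3],K,D)[0][:,0]
E
python3 - <<'E'
from h import *
T=cam(bot.get_image("top"));S=cam(bot.get_image("scene"))
t=lambda u,v,s=4,o=(175,140):((u+.5)/s-.5+o[0],(v+.5)/s-.5+o[1])
s=lambda u,v:t(u,v,3.2,(190,160))
tt=lambda u,v:t(u,v,3,(370,145))
L=dict(s=(t(70,452),s(706,112),.05),xl=(t(230,436),s(587,59),.11),l=(t(688,486),s(233,81),.09),m=(tt(79,324),s(78,138),.07),
m1=(t(185,122),s(692,370),.015),m2=(t(344,147),s(549,363),.015),m3=(t(504,171),s(405,358),.015),m4=(t(664,197),s(263,353),.015),
tampfoot=(t(453,171),s(447,337),.033),tamptop=(t(450,138),s(450,262),.1))
for k,(a,b,z) in L.items(): print(k,ray(T,a,z).round(4)[:2],ray(S,b,z).round(4)[:2])
print("tray",[ray(T,tt(*p),.03).round(3)[:2] for p in((165,42),(347,55),(333,290),(150,275))])
E
```

```text
s [0.4569 0.2093] [0.4557 0.2071]
xl [0.4624 0.1178] [0.4603 0.118 ]
l [ 0.4447 -0.1102] [ 0.4403 -0.1106]
m [ 0.4658 -0.2125] [ 0.464  -0.2127]
m1 [0.6415 0.1625] [0.6421 0.1617]
m2 [0.6295 0.0751] [0.6291 0.0746]
m3 [ 0.6184 -0.0123] [ 0.6175 -0.0136]
m4 [ 0.6062 -0.0995] [ 0.606 -0.101]
tampfoot [0.614  0.0146] [0.6169 0.0121]
tamptop [0.6173 0.0139] [0.6127 0.0124]
tray [array([ 0.675, -0.28 ]), array([ 0.67 , -0.414]), array([ 0.498, -0.401]), array([ 0.505, -0.269])]
```

```bash
python3 -m inch '[{"offset":[0.04,-0.046,0],"delta_rot":[0,0,-0.18]},{"offset":[0.08,-0.092,0],"delta_rot":[0,0,-0.36]},{"offset":[0.12,-0.138,0],"delta_rot":[0,0,-0.54]},{"offset":[0.16,-0.184,0],"delta_rot":[0,0,-0.72]},{"offset":[0.2,-0.23,0],"delta_rot":[0,0,-0.9]}]' 0 60
python3 -m inch '[{"offset":[0.04,-0.046,0],"delta_rot":[0,0,-0.12]},{"offset":[0.08,-0.092,0],"delta_rot":[0,0,-0.24]},{"offset":[0.12,-0.138,0],"delta_rot":[0,0,-0.36]},{"offset":[0.16,-0.184,0],"delta_rot":[0,0,-0.36]},{"offset":[0.19,-0.23,0],"delta_rot":[0,0,-0.36]}]'
cat > st.py <<'E'
from plant import bot
from scipy.spatial.transform import Rotation as R
import numpy as np
o=bot.observe(); y=R.from_rotvec(o["tcp_rot"]).as_matrix()
print(o["time"],o["tcp_pos"].round(4),"closing az",np.degrees(np.arctan2(y[1,1],y[0,1])).round(2),"tool z",y[:,2].round(4),"F",o["contact_force"].round(1),"gap",round(o["finger_gap"],3),"grip",round(o["grasp_force"],1))
E
python3 st.py
```

```text
time: 0.82
tcp_pos: [0.4264, 0.2425, 0.2313]
tcp_rot: [1.963, 2.453, 0.0]
contact_force: [0.6, 1.2, -0.1]
finger_gap: 1.005
grasp_force: 0.0
time: 1.45
tcp_pos: [0.6165, 0.0123, 0.2309]
tcp_rot: [-2.364, -2.068, 0.0]
contact_force: [0.1, 0.5, 0.3]
finger_gap: 1.001
grasp_force: 0.0
1.45 [0.6165 0.0123 0.2309] closing az -7.64 tool z [-4.e-04  2.e-04 -1.e+00] F [0.1 0.5 0.3] gap 1.001 grip 0.0
```

```bash
python3 -m inch '[{"offset":[-0.001,0.001,-0.045],"delta_rot":[0,0,0]},{"offset":[-0.001,0.001,-0.09],"delta_rot":[0,0,0]},{"offset":[-0.001,0.001,-0.135],"delta_rot":[0,0,0]},{"offset":[-0.001,0.001,-0.165],"delta_rot":[0,0,0]},{"offset":[-0.001,0.001,-0.174],"delta_rot":[0,0,0]}]'
python3 -m inch '[{"offset":[0,0,0],"delta_rot":[0,0,0]},{"offset":[0,0,0],"delta_rot":[0,0,0]},{"offset":[0,0,0],"delta_rot":[0,0,0]},{"offset":[0,0,0],"delta_rot":[0,0,0]},{"offset":[0,0,0],"delta_rot":[0,0,0]}]' 1 50
python3 st.py
```

```text
time: 2.08
tcp_pos: [0.6135, 0.0153, 0.0555]
tcp_rot: [-2.362, -2.067, 0.003]
contact_force: [-0.6, 0.1, 1.0]
finger_gap: 1.002
grasp_force: 0.0
time: 2.7
tcp_pos: [0.6152, 0.015, 0.0585]
tcp_rot: [2.363, 2.068, 0.002]
contact_force: [0.9, -0.2, 6.4]
finger_gap: 0.377
grasp_force: 50.9
2.7 [0.6152 0.015  0.0585] closing az -7.62 tool z [ 2.4e-03 -4.0e-04 -1.0e+00] F [ 0.9 -0.2  6.4] gap 0.377 grip 50.9
```

```bash
python3 -m inch '[{"offset":[0,0,0.006],"delta_rot":[0,0,0]},{"offset":[0,0,0.02],"delta_rot":[0,0,0]},{"offset":[0,0,0.045],"delta_rot":[0,0,0]},{"offset":[0,0,0.07],"delta_rot":[0,0,0]},{"offset":[0,0,0.085],"delta_rot":[0,0,0]}]'
python3 -m inch '[{"offset":[0,-0.015,0],"delta_rot":[0,0,0]},{"offset":[-0.003,-0.045,0],"delta_rot":[0,0,0]},{"offset":[-0.006,-0.085,0],"delta_rot":[0,0,0]},{"offset":[-0.01,-0.13,0],"delta_rot":[0,0,0]},{"offset":[-0.014,-0.175,0],"delta_rot":[0,0,0]}]'
python3 -m inch '[{"offset":[-0.004,-0.045,0],"delta_rot":[0,0,0]},{"offset":[-0.008,-0.09,0],"delta_rot":[0,0,0]},{"offset":[-0.011,-0.135,0],"delta_rot":[0,0,0]},{"offset":[-0.013,-0.165,0],"delta_rot":[0,0,0]},{"offset":[-0.014,-0.179,0],"delta_rot":[0,0,0]}]'
python3 st.py
```

```text
time: 3.32
tcp_pos: [0.6146, 0.0151, 0.144]
tcp_rot: [2.363, 2.068, 0.001]
contact_force: [0.4, -0.1, -3.4]
finger_gap: 0.375
grasp_force: 50.4
time: 3.95
tcp_pos: [0.5994, -0.162, 0.141]
tcp_rot: [-2.363, -2.067, 0.002]
contact_force: [0.3, -0.2, -3.4]
finger_gap: 0.378
grasp_force: 50.4
time: 4.58
tcp_pos: [0.5852, -0.3408, 0.1407]
tcp_rot: [-2.365, -2.065, 0.001]
contact_force: [-0.8, 0.6, -4.7]
finger_gap: 0.376
grasp_force: 50.4
4.575 [ 0.5852 -0.3408  0.1407] closing az -7.74 tool z [-0.0019  0.0013 -1.    ] F [-0.8  0.6 -4.7] gap 0.376 grip 50.4
```

Run:
```python
from h import *
d=bot.get_image("scene"); cv2.imwrite("pics/s1.png",cv2.resize(d["color"][100:340,40:360,::-1],None,fx=2.2,fy=2.2))
```

```text
(no output)
```

View pics/s1.png

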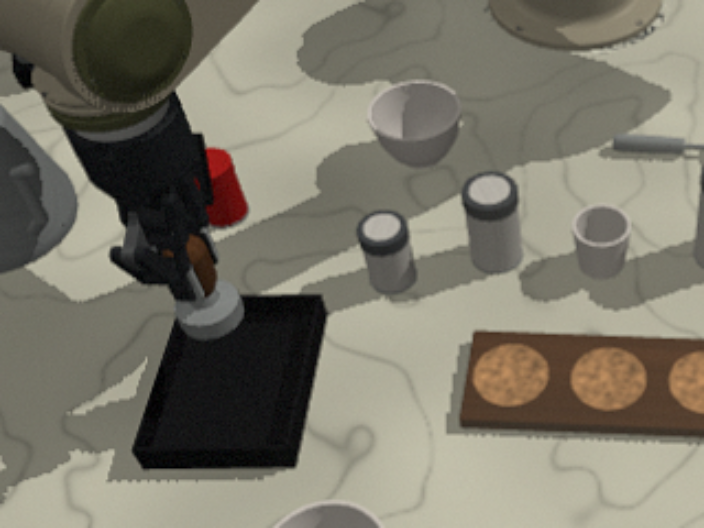

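The tamper hangs upright over the tray (crop pixel (210,310)), so I'm lowering it.

```bash
python3 -m inch '[{"offset":[0,0,-0.015],"delta_rot":[0,0,0]},{"offset":[0,0,-0.04],"delta_rot":[0,0,0]},{"offset":[0,0,-0.065],"delta_rot":[0,0,0]},{"offset":[0,0,-0.08],"delta_rot":[0,0,0]},{"offset":[0,0,-0.086],"delta_rot":[0,0,0]}]'
python3 -m inch '[{"offset":[0,0,-0.0015],"delta_rot":[0,0,0]},{"offset":[0,0,-0.003],"delta_rot":[0,0,0]},{"offset":[0,0,-0.0045],"delta_rot":[0,0,0]},{"offset":[0,0,-0.006],"delta_rot":[0,0,0]},{"offset":[0,0,-0.0065],"delta_rot":[0,0,0]}]'
python3 st.py
```

```text
time: 5.25
tcp_pos: [0.5864, -0.3379, 0.0552]
tcp_rot: [-2.362, -2.069, 0.0]
contact_force: [-0.7, 0.7, -1.9]
finger_gap: 0.371
grasp_force: 50.4
time: 5.88
tcp_pos: [0.5864, -0.3389, 0.0498]
tcp_rot: [-2.364, -2.069, 0.0]
contact_force: [-0.5, 0.8, -4.1]
finger_gap: 0.375
grasp_force: 50.4
5.875 [ 0.5864 -0.3389  0.0498] closing az -7.62 tool z [-0. -0. -1.] F [-0.5  0.8 -4.1] gap 0.375 grip 50.4
```

```bash
python3 -m inch '[{"offset":[0,0,-0.0005],"delta_rot":[0,0,0]},{"offset":[0,0,-0.001],"delta_rot":[0,0,0]},{"offset":[0,0,-0.0015],"delta_rot":[0,0,0]},{"offset":[0,0,-0.002],"delta_rot":[0,0,0]},{"offset":[0,0,-0.002],"delta_rot":[0,0,0]}]'
```

```text
time: 6.5
tcp_pos: [0.5864, -0.3388, 0.0478]
tcp_rot: [-2.364, -2.069, 0.0]
contact_force: [0.4, -0.1, -2.7]
finger_gap: 0.377
grasp_force: 50.4
```

```bash
python3 -m inch '[{"offset":[0,0,-0.0005],"delta_rot":[0,0,0]},{"offset":[0,0,-0.001],"delta_rot":[0,0,0]},{"offset":[0,0,-0.0012],"delta_rot":[0,0,0]},{"offset":[0,0,-0.0015],"delta_rot":[0,0,0]},{"offset":[0,0,-0.0015],"delta_rot":[0,0,0]}]'
```

```text
time: 7.12
tcp_pos: [0.5867, -0.3391, 0.0474]
tcp_rot: [2.363, 2.068, -0.0]
contact_force: [-3.0, 1.3, 6.4]
finger_gap: 0.373
grasp_force: 50.3
```

```bash
python3 -m inch '[{"offset":[0,0,0],"delta_rot":[0,0,0]},{"offset":[0,0,0],"delta_rot":[0,0,0]},{"offset":[0,0,0],"delta_rot":[0,0,0]},{"offset":[0,0,0],"delta_rot":[0,0,0]},{"offset":[0,0,0],"delta_rot":[0,0,0]}]' 0
python3 -m inch '[{"offset":[0,0,0.02],"delta_rot":[0,0,0]},{"offset":[0,0,0.05],"delta_rot":[0,0,0]},{"offset":[0,0,0.09],"delta_rot":[0,0,0]},{"offset":[0,0,0.13],"delta_rot":[0,0,0]},{"offset":[0,0,0.155],"delta_rot":[0,0,0]}]'
python3 -m inch '[{"offset":[-0.01,0.05,0],"delta_rot":[0,0,0]},{"offset":[-0.02,0.105,0],"delta_rot":[0,0,0]},{"offset":[-0.03,0.16,0],"delta_rot":[0,0,0]},{"offset":[-0.045,0.215,0],"delta_rot":[0,0,0]},{"offset":[-0.06,0.27,0],"delta_rot":[0,0,0]}]'
python3 - <<'E'
from h import *
d=bot.get_image("top"); cv2.imwrite("pics/t2.png",cv2.resize(d["color"][140:325,185:505,::-1],None,fx=2.5,fy=2.5))
E
python3 st.py
```

```text
time: 7.75
tcp_pos: [0.5864, -0.3389, 0.0463]
tcp_rot: [-2.364, -2.069, 0.0]
contact_force: [0.6, 0.5, -0.0]
finger_gap: 0.996
grasp_force: 0.0
time: 8.38
tcp_pos: [0.5868, -0.3391, 0.2054]
tcp_rot: [2.361, 2.066, 0.001]
contact_force: [0.5, 0.1, -0.6]
finger_gap: 0.999
grasp_force: 0.0
time: 9.0
tcp_pos: [0.5259, -0.0672, 0.2029]
tcp_rot: [2.363, 2.068, 0.002]
contact_force: [1.1, 0.2, 0.1]
finger_gap: 0.998
grasp_force: 0.0
9.05 [ 0.5243 -0.0617  0.2031] closing az -7.41 tool z [ 8.0e-04  1.8e-03 -1.0e+00] F [1.4 5.4 1.1] gap 1.001 grip 0.0
```

View pics/t2.png

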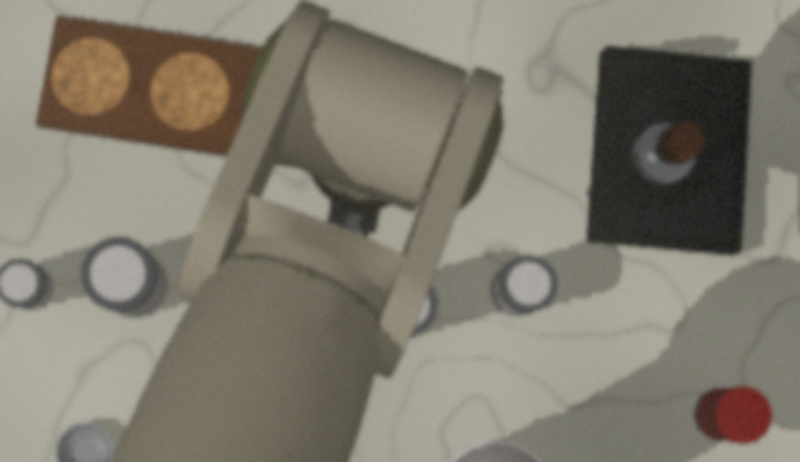

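The tamper stands upright in the tray (crop pixel (665,150)). The xl tin is next.

```bash
python3 -m inch '[{"offset":[-0.016,0.047,0],"delta_rot":[0,0,0]},{"offset":[-0.032,0.094,0],"delta_rot":[0,0,0]},{"offset":[-0.048,0.14,0],"delta_rot":[0,0,0]},{"offset":[-0.065,0.187,0],"delta_rot":[0,0,0]},{"offset":[-0.065,0.187,0],"delta_rot":[0,0,0]}]'
python3 -m inch '[{"offset":[0,0,-0.03],"delta_rot":[0,0,0]},{"offset":[0,0,-0.065],"delta_rot":[0,0,0]},{"offset":[0,0,-0.1],"delta_rot":[0,0,0]},{"offset":[0,0,-0.125],"delta_rot":[0,0,0]},{"offset":[0,0,-0.137],"delta_rot":[0,0,0]}]'
python3 st.py
```

```text
time: 9.68
tcp_pos: [0.4607, 0.1204, 0.2028]
tcp_rot: [2.359, 2.073, 0.003]
contact_force: [0.5, -1.4, 0.3]
finger_gap: 0.998
grasp_force: 0.0
time: 10.3
tcp_pos: [0.4618, 0.1174, 0.064]
tcp_rot: [-2.365, -2.068, 0.0]
contact_force: [-0.2, 0.0, 1.0]
finger_gap: 0.999
grasp_force: 0.0
10.3 [0.4618 0.1174 0.064 ] closing az -7.67 tool z [-2.e-04 -1.e-04 -1.e+00] F [-0.2  0.   1. ] gap 0.999 grip 0.0
```

```bash
python3 -m inch '[{"offset":[0,0,0],"delta_rot":[0,0,0]},{"offset":[0,0,0],"delta_rot":[0,0,0]},{"offset":[0,0,0],"delta_rot":[0,0,0]},{"offset":[0,0,0],"delta_rot":[0,0,0]},{"offset":[0,0,0],"delta_rot":[0,0,0]}]' 1 60
python3 -m inch '[{"offset":[0,0,0.006],"delta_rot":[0,0,0]},{"offset":[0,0,0.025],"delta_rot":[0,0,0]},{"offset":[0,0,0.055],"delta_rot":[0,0,0]},{"offset":[0,0,0.085],"delta_rot":[0,0,0]},{"offset":[0,0,0.1],"delta_rot":[0,0,0]}]'
python3 st.py
```

```text
time: 10.92
tcp_pos: [0.4624, 0.118, 0.0656]
tcp_rot: [2.362, 2.068, 0.003]
contact_force: [0.5, -0.6, 6.7]
finger_gap: 0.696
grasp_force: 64.0
time: 11.55
tcp_pos: [0.4617, 0.1182, 0.1658]
tcp_rot: [2.363, 2.068, 0.002]
contact_force: [-0.2, 0.3, -2.4]
finger_gap: 0.693
grasp_force: 64.7
11.55 [0.4617 0.1182 0.1658] closing az -7.62 tool z [ 1.9e-03  1.0e-04 -1.0e+00] F [-0.2  0.3 -2.4] gap 0.693 grip 64.7
```

```bash
python3 -m inch '[{"offset":[0.01,-0.015,0],"delta_rot":[0,0,0]},{"offset":[0.033,-0.05,0],"delta_rot":[0,0,0]},{"offset":[0.062,-0.094,0],"delta_rot":[0,0,0]},{"offset":[0.091,-0.138,0],"delta_rot":[0,0,0]},{"offset":[0.12,-0.182,0],"delta_rot":[0,0,0]}]'
python3 -m inch '[{"offset":[0.015,-0.023,0],"delta_rot":[0,0,0]},{"offset":[0.0235,-0.0355,0],"delta_rot":[0,0,0]},{"offset":[0.0245,-0.0365,-0.015],"delta_rot":[0,0,0]},{"offset":[0.0245,-0.0365,-0.035],"delta_rot":[0,0,0]},{"offset":[0.0245,-0.0365,-0.055],"delta_rot":[0,0,0]}]'
python3 -m inch '[{"offset":[0,0,-0.012],"delta_rot":[0,0,0]},{"offset":[0,0,-0.02],"delta_rot":[0,0,0]},{"offset":[0,0,-0.025],"delta_rot":[0,0,0]},{"offset":[0,0,-0.027],"delta_rot":[0,0,0]},{"offset":[0,0,-0.027],"delta_rot":[0,0,0]}]'
python3 st.py
```

```text
time: 12.18
tcp_pos: [0.5819, -0.0664, 0.1626]
tcp_rot: [-2.363, -2.067, 0.002]
contact_force: [1.5, 0.9, -1.9]
finger_gap: 0.691
grasp_force: 64.9
time: 12.8
tcp_pos: [0.605, -0.0991, 0.1074]
tcp_rot: [-2.362, -2.069, 0.001]
contact_force: [-0.1, 0.2, -2.2]
finger_gap: 0.687
grasp_force: 64.9
time: 13.42
tcp_pos: [0.6061, -0.1004, 0.0825]
tcp_rot: [2.364, 2.069, 0.0]
contact_force: [0.2, 0.3, -1.7]
finger_gap: 0.691
grasp_force: 64.9
13.425 [ 0.6061 -0.1004  0.0825] closing az -7.62 tool z [ 5.e-04 -2.e-04 -1.e+00] F [ 0.2  0.3 -1.7] gap 0.691 grip 64.9
```

```bash
python3 -m inch '[{"offset":[0,0,-0.0005],"delta_rot":[0,0,0]},{"offset":[0,0,-0.001],"delta_rot":[0,0,0]},{"offset":[0,0,-0.0015],"delta_rot":[0,0,0]},{"offset":[0,0,-0.002],"delta_rot":[0,0,0]},{"offset":[0,0,-0.002],"delta_rot":[0,0,0]}]'
```

```text
time: 14.05
tcp_pos: [0.606, -0.1004, 0.0806]
tcp_rot: [2.364, 2.069, 0.0]
contact_force: [-0.9, 0.4, 1.5]
finger_gap: 0.691
grasp_force: 65.1
```

```bash
python3 -m inch '[{"offset":[0,0,0],"delta_rot":[0,0,0]},{"offset":[0,0,0],"delta_rot":[0,0,0]},{"offset":[0,0,0],"delta_rot":[0,0,0]},{"offset":[0,0,0],"delta_rot":[0,0,0]},{"offset":[0,0,0],"delta_rot":[0,0,0]}]' 0
python3 -m inch '[{"offset":[0,0,0.015],"delta_rot":[0,0,0]},{"offset":[0,0,0.04],"delta_rot":[0,0,0]},{"offset":[0,0,0.07],"delta_rot":[0,0,0]},{"offset":[0,0,0.1],"delta_rot":[0,0,0]},{"offset":[0,0,0.12],"delta_rot":[0,0,0]}]'
python3 -m inch '[{"offset":[-0.04,-0.003,0],"delta_rot":[0,0,0]},{"offset":[-0.08,-0.006,0],"delta_rot":[0,0,0]},{"offset":[-0.12,-0.008,0],"delta_rot":[0,0,0]},{"offset":[-0.16,-0.01,0],"delta_rot":[0,0,0]},{"offset":[-0.1635,-0.01,0],"delta_rot":[0,0,0]}]'
python3 st.py
python3 - <<'E'
from h import *
d=bot.get_image("scene"); cv2.imwrite("pics/s3.png",cv2.resize(d["color"][130:330,170:440,::-1],None,fx=2.9,fy=2.9))
E
```

```text
time: 14.68
tcp_pos: [0.6059, -0.1004, 0.0803]
tcp_rot: [-2.364, -2.069, -0.0]
contact_force: [0.3, 0.4, 0.3]
finger_gap: 0.999
grasp_force: 0.0
time: 15.3
tcp_pos: [0.6063, -0.1005, 0.2031]
tcp_rot: [2.362, 2.067, 0.002]
contact_force: [-0.1, 0.6, -1.0]
finger_gap: 0.996
grasp_force: 0.0
time: 15.92
tcp_pos: [0.4412, -0.1104, 0.2016]
tcp_rot: [2.364, 2.067, 0.001]
contact_force: [0.4, -0.0, 0.8]
finger_gap: 0.997
grasp_force: 0.0
15.925 [ 0.4412 -0.1104  0.2016] closing az -7.68 tool z [ 1.3e-03 -8.0e-04 -1.0e+00] F [ 0.4 -0.   0.8] gap 0.997 grip 0.0
```

View pics/s3.png

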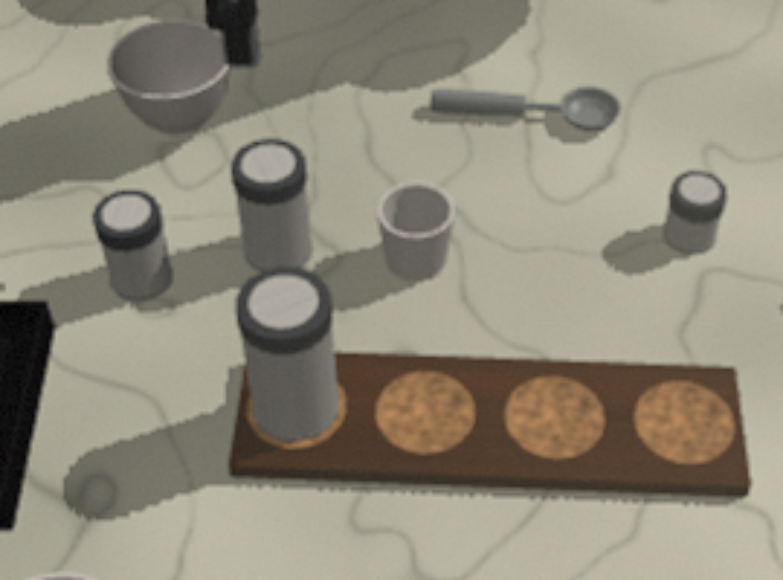

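The xl tin stands centred on mark 4 (crop pixel (295,405)). The l tin is next.

```bash
python3 -m inch '[{"offset":[0.001,0,-0.035],"delta_rot":[0,0,0]},{"offset":[0.001,0,-0.075],"delta_rot":[0,0,0]},{"offset":[0.001,0,-0.115],"delta_rot":[0,0,0]},{"offset":[0.001,0,-0.14],"delta_rot":[0,0,0]},{"offset":[0.001,0,-0.152],"delta_rot":[0,0,0]}]'
python3 -m inch '[{"offset":[0,0,0],"delta_rot":[0,0,0]},{"offset":[0,0,0],"delta_rot":[0,0,0]},{"offset":[0,0,0],"delta_rot":[0,0,0]},{"offset":[0,0,0],"delta_rot":[0,0,0]},{"offset":[0,0,0],"delta_rot":[0,0,0]}]' 1 60
python3 st.py
python3 -m inch '[{"offset":[0,0,0.006],"delta_rot":[0,0,0]},{"offset":[0,0,0.025],"delta_rot":[0,0,0]},{"offset":[0,0,0.055],"delta_rot":[0,0,0]},{"offset":[0,0,0.085],"delta_rot":[0,0,0]},{"offset":[0,0,0.1],"delta_rot":[0,0,0]}]'
python3 st.py
```

```text
time: 16.6
tcp_pos: [0.4441, -0.1103, 0.0474]
tcp_rot: [-2.363, -2.069, 0.0]
contact_force: [-0.2, 0.1, 0.7]
finger_gap: 0.999
grasp_force: 0.0
time: 17.23
tcp_pos: [0.4443, -0.1108, 0.0495]
tcp_rot: [2.362, 2.067, 0.002]
contact_force: [0.1, 0.8, 6.4]
finger_gap: 0.62
grasp_force: 62.5
17.225 [ 0.4443 -0.1108  0.0495] closing az -7.62 tool z [ 0.0025 -0.0013 -1.    ] F [0.1 0.8 6.4] gap 0.62 grip 62.5
time: 17.85
tcp_pos: [0.4437, -0.1105, 0.1501]
tcp_rot: [2.363, 2.068, 0.001]
contact_force: [1.0, 0.6, -2.2]
finger_gap: 0.622
grasp_force: 63.3
17.85 [ 0.4437 -0.1105  0.1501] closing az -7.62 tool z [ 0.0017 -0.001  -1.    ] F [ 1.   0.6 -2.2] gap 0.622 grip 63.3
```

```bash
python3 -m inch '[{"offset":[0.005,0.015,0],"delta_rot":[0,0,0]},{"offset":[0.02,0.045,0],"delta_rot":[0,0,0]},{"offset":[0.045,0.08,0],"delta_rot":[0,0,0]},{"offset":[0.08,0.0975,0],"delta_rot":[0,0,0]},{"offset":[0.12,0.0975,0],"delta_rot":[0,0,0]}]'
python3 -m inch '[{"offset":[0.032,0,0],"delta_rot":[0,0,0]},{"offset":[0.0505,0,0],"delta_rot":[0,0,0]},{"offset":[0.0545,0,-0.015],"delta_rot":[0,0,0]},{"offset":[0.0545,0,-0.035],"delta_rot":[0,0,0]},{"offset":[0.0545,0,-0.055],"delta_rot":[0,0,0]}]'
python3 -m inch '[{"offset":[0,0,-0.012],"delta_rot":[0,0,0]},{"offset":[0,0,-0.02],"delta_rot":[0,0,0]},{"offset":[0,0,-0.025],"delta_rot":[0,0,0]},{"offset":[0,0,-0.0275],"delta_rot":[0,0,0]},{"offset":[0,0,-0.0275],"delta_rot":[0,0,0]}]'
python3 st.py
```

```text
time: 18.48
tcp_pos: [0.5639, -0.0102, 0.1473]
tcp_rot: [-2.36, -2.07, 0.001]
contact_force: [0.4, -0.6, -2.2]
finger_gap: 0.615
grasp_force: 63.4
time: 19.1
tcp_pos: [0.6166, -0.012, 0.0909]
tcp_rot: [-2.362, -2.068, 0.002]
contact_force: [-0.2, -0.2, -1.7]
finger_gap: 0.618
grasp_force: 63.6
time: 19.73
tcp_pos: [0.618, -0.0129, 0.066]
tcp_rot: [2.364, 2.069, 0.0]
contact_force: [-0.3, 1.0, -1.1]
finger_gap: 0.621
grasp_force: 63.6
19.725 [ 0.618  -0.0129  0.066 ] closing az -7.62 tool z [ 4.e-04 -1.e-04 -1.e+00] F [-0.3  1.  -1.1] gap 0.621 grip 63.6
```

Base is about 1.5 mm above the board.

```bash
python3 -m inch '[{"offset":[0,0,-0.0005],"delta_rot":[0,0,0]},{"offset":[0,0,-0.001],"delta_rot":[0,0,0]},{"offset":[0,0,-0.0015],"delta_rot":[0,0,0]},{"offset":[0,0,-0.0018],"delta_rot":[0,0,0]},{"offset":[0,0,-0.0018],"delta_rot":[0,0,0]}]'
```

```text
time: 20.35
tcp_pos: [0.618, -0.0129, 0.0645]
tcp_rot: [2.364, 2.069, 0.0]
contact_force: [-1.8, 0.5, 5.7]
finger_gap: 0.619
grasp_force: 64.0
```

```bash
python3 -m inch '[{"offset":[0,0,0],"delta_rot":[0,0,0]},{"offset":[0,0,0],"delta_rot":[0,0,0]},{"offset":[0,0,0],"delta_rot":[0,0,0]},{"offset":[0,0,0],"delta_rot":[0,0,0]},{"offset":[0,0,0],"delta_rot":[0,0,0]}]' 0
python3 -m inch '[{"offset":[0,0,0.015],"delta_rot":[0,0,0]},{"offset":[0,0,0.04],"delta_rot":[0,0,0]},{"offset":[0,0,0.075],"delta_rot":[0,0,0]},{"offset":[0,0,0.11],"delta_rot":[0,0,0]},{"offset":[0,0,0.13],"delta_rot":[0,0,0]}]'
python3 -m inch '[{"offset":[-0.034,-0.045,0],"delta_rot":[0,0,0]},{"offset":[-0.068,-0.09,0],"delta_rot":[0,0,0]},{"offset":[-0.102,-0.135,0],"delta_rot":[0,0,0]},{"offset":[-0.136,-0.179,0],"delta_rot":[0,0,0]},{"offset":[-0.153,-0.1995,0],"delta_rot":[0,0,0]}]'
python3 -m inch '[{"offset":[0,0,-0.03],"delta_rot":[0,0,0]},{"offset":[0,0,-0.07],"delta_rot":[0,0,0]},{"offset":[0,0,-0.11],"delta_rot":[0,0,0]},{"offset":[0,0,-0.145],"delta_rot":[0,0,0]},{"offset":[0,0,-0.161],"delta_rot":[0,0,0]}]'
python3 st.py
```

```text
time: 20.98
tcp_pos: [0.6179, -0.0128, 0.064]
tcp_rot: [2.364, 2.069, 0.0]
contact_force: [-0.2, -0.9, -0.2]
finger_gap: 1.003
grasp_force: 0.0
time: 21.6
tcp_pos: [0.6184, -0.0129, 0.1973]
tcp_rot: [2.362, 2.067, 0.003]
contact_force: [0.8, -0.1, -0.5]
finger_gap: 1.002
grasp_force: 0.0
time: 22.22
tcp_pos: [0.4636, -0.2143, 0.1953]
tcp_rot: [2.365, 2.065, 0.0]
contact_force: [-0.1, -0.6, -0.3]
finger_gap: 1.0
grasp_force: 0.0
time: 22.85
tcp_pos: [0.4648, -0.2123, 0.0324]
tcp_rot: [-2.363, -2.068, 0.0]
contact_force: [0.1, -0.5, 0.1]
finger_gap: 0.998
grasp_force: 0.0
22.85 [ 0.4648 -0.2123  0.0324] closing az -7.62 tool z [-8.e-04  6.e-04 -1.e+00] F [ 0.1 -0.5  0.1] gap 0.998 grip 0.0
```

```bash
python3 -m inch '[{"offset":[0,0,0],"delta_rot":[0,0,0]},{"offset":[0,0,0],"delta_rot":[0,0,0]},{"offset":[0,0,0],"delta_rot":[0,0,0]},{"offset":[0,0,0],"delta_rot":[0,0,0]},{"offset":[0,0,0],"delta_rot":[0,0,0]}]' 1 60
python3 st.py
python3 -m inch '[{"offset":[0,0,0.006],"delta_rot":[0,0,0]},{"offset":[0,0,0.025],"delta_rot":[0,0,0]},{"offset":[0,0,0.06],"delta_rot":[0,0,0]},{"offset":[0,0,0.1],"delta_rot":[0,0,0]},{"offset":[0,0,0.125],"delta_rot":[0,0,0]}]'
python3 -m inch '[{"offset":[0,0.015,0],"delta_rot":[0,0,0]},{"offset":[0,0.05,0],"delta_rot":[0,0,0]},{"offset":[0,0.1,0],"delta_rot":[0,0,0]},{"offset":[0.003,0.15,0],"delta_rot":[0,0,0]},{"offset":[0.01,0.2,0],"delta_rot":[0,0,0]}]'
python3 -m inch '[{"offset":[0.02,0.04,0],"delta_rot":[0,0,0]},{"offset":[0.045,0.075,0],"delta_rot":[0,0,0]},{"offset":[0.085,0.0865,0],"delta_rot":[0,0,0]},{"offset":[0.125,0.0865,0],"delta_rot":[0,0,0]},{"offset":[0.154,0.0865,0],"delta_rot":[0,0,0]}]'
python3 st.py
```

```text
time: 23.48
tcp_pos: [0.4658, -0.213, 0.0348]
tcp_rot: [2.362, 2.067, 0.001]
contact_force: [0.2, -0.0, 4.4]
finger_gap: 0.545
grasp_force: 61.4
23.475 [ 0.4658 -0.213   0.0348] closing az -7.62 tool z [ 0.0026 -0.002  -1.    ] F [ 0.2 -0.   4.4] gap 0.545 grip 61.4
time: 24.1
tcp_pos: [0.4652, -0.2125, 0.1607]
tcp_rot: [2.362, 2.067, 0.001]
contact_force: [0.4, -0.3, -1.7]
finger_gap: 0.545
grasp_force: 61.8
time: 24.72
tcp_pos: [0.4738, -0.0098, 0.1569]
tcp_rot: [-2.363, -2.068, 0.002]
contact_force: [-0.1, 0.7, -1.4]
finger_gap: 0.55
grasp_force: 61.8
time: 25.35
tcp_pos: [0.6292, 0.0754, 0.1562]
tcp_rot: [-2.362, -2.069, 0.003]
contact_force: [0.6, 0.4, -1.5]
finger_gap: 0.546
grasp_force: 62.0
25.35 [0.6292 0.0754 0.1562] closing az -7.57 tool z [-2.5e-03  3.0e-04 -1.0e+00] F [ 0.6  0.4 -1.5] gap 0.546 grip 62.0
```

```bash
python3 -m inch '[{"offset":[0,0,-0.015],"delta_rot":[0,0,0]},{"offset":[0,0,-0.04],"delta_rot":[0,0,0]},{"offset":[0,0,-0.07],"delta_rot":[0,0,0]},{"offset":[0,0,-0.09],"delta_rot":[0,0,0]},{"offset":[0,0,-0.1],"delta_rot":[0,0,0]}]'
python3 -m inch '[{"offset":[0,0,-0.003],"delta_rot":[0,0,0]},{"offset":[0,0,-0.0045],"delta_rot":[0,0,0]},{"offset":[0,0,-0.006],"delta_rot":[0,0,0]},{"offset":[0,0,-0.0065],"delta_rot":[0,0,0]},{"offset":[0,0,-0.0065],"delta_rot":[0,0,0]}]'
python3 st.py
```

```text
time: 25.98
tcp_pos: [0.627, 0.0748, 0.0557]
tcp_rot: [-2.362, -2.067, 0.004]
contact_force: [0.1, 0.0, -0.7]
finger_gap: 0.546
grasp_force: 62.1
time: 26.6
tcp_pos: [0.629, 0.0741, 0.0516]
tcp_rot: [2.364, 2.069, 0.0]
contact_force: [0.3, 0.2, -0.8]
finger_gap: 0.545
grasp_force: 62.1
26.6 [0.629  0.0741 0.0516] closing az -7.62 tool z [ 2.e-04 -0.e+00 -1.e+00] F [ 0.3  0.2 -0.8] gap 0.545 grip 62.1
```

```bash
python3 -m inch '[{"offset":[0,0.0005,-0.0005],"delta_rot":[0,0,0]},{"offset":[0,0.0005,-0.001],"delta_rot":[0,0,0]},{"offset":[0,0.0005,-0.0015],"delta_rot":[0,0,0]},{"offset":[0,0.0005,-0.002],"delta_rot":[0,0,0]},{"offset":[0,0.0005,-0.002],"delta_rot":[0,0,0]}]'
```

```text
time: 27.22
tcp_pos: [0.629, 0.0747, 0.0498]
tcp_rot: [2.364, 2.069, 0.0]
contact_force: [-2.3, 0.5, 3.1]
finger_gap: 0.55
grasp_force: 62.4
```

```bash
python3 -m inch '[{"offset":[0,0,0],"delta_rot":[0,0,0]},{"offset":[0,0,0],"delta_rot":[0,0,0]},{"offset":[0,0,0],"delta_rot":[0,0,0]},{"offset":[0,0,0],"delta_rot":[0,0,0]},{"offset":[0,0,0],"delta_rot":[0,0,0]}]' 0
python3 -m inch '[{"offset":[0,0,0.015],"delta_rot":[0,0,0]},{"offset":[0,0,0.04],"delta_rot":[0,0,0]},{"offset":[0,0,0.075],"delta_rot":[0,0,0]},{"offset":[0,0,0.11],"delta_rot":[0,0,0]},{"offset":[0,0,0.13],"delta_rot":[0,0,0]}]'
python3 -m inch '[{"offset":[-0.04,0.031,0],"delta_rot":[0,0,0]},{"offset":[-0.08,0.062,0],"delta_rot":[0,0,0]},{"offset":[-0.12,0.093,0],"delta_rot":[0,0,0]},{"offset":[-0.158,0.122,0],"delta_rot":[0,0,0]},{"offset":[-0.1725,0.1335,0],"delta_rot":[0,0,0]}]'
python3 -m inch '[{"offset":[0,0,-0.03],"delta_rot":[0,0,0]},{"offset":[0,0,-0.07],"delta_rot":[0,0,0]},{"offset":[0,0,-0.11],"delta_rot":[0,0,0]},{"offset":[0,0,-0.14],"delta_rot":[0,0,0]},{"offset":[0,0,-0.155],"delta_rot":[0,0,0]}]'
python3 st.py
```

```text
time: 27.85
tcp_pos: [0.629, 0.0746, 0.0495]
tcp_rot: [2.364, 2.069, 0.0]
contact_force: [-0.0, 0.1, 0.2]
finger_gap: 1.002
grasp_force: 0.0
time: 28.48
tcp_pos: [0.6294, 0.0746, 0.1828]
tcp_rot: [2.362, 2.067, 0.004]
contact_force: [-0.5, 0.1, -0.9]
finger_gap: 0.994
grasp_force: 0.0
time: 29.1
tcp_pos: [0.455, 0.2094, 0.1808]
tcp_rot: [2.362, 2.071, 0.002]
contact_force: [0.6, 0.2, 0.5]
finger_gap: 1.003
grasp_force: 0.0
time: 29.72
tcp_pos: [0.4567, 0.2078, 0.0236]
tcp_rot: [-2.364, -2.068, 0.001]
contact_force: [0.3, 1.1, 0.5]
finger_gap: 1.002
grasp_force: 0.0
29.725 [0.4567 0.2078 0.0236] closing az -7.65 tool z [-8.e-04 -2.e-04 -1.e+00] F [0.3 1.1 0.5] gap 1.002 grip 0.0
```

Run:
```python
from h import *
d=bot.get_image("scene"); cv2.imwrite("pics/s4.png",cv2.resize(d["color"][150:320,200:470,::-1],None,fx=2.9,fy=2.9))
```

```text
(no output)
```

View pics/s4.png

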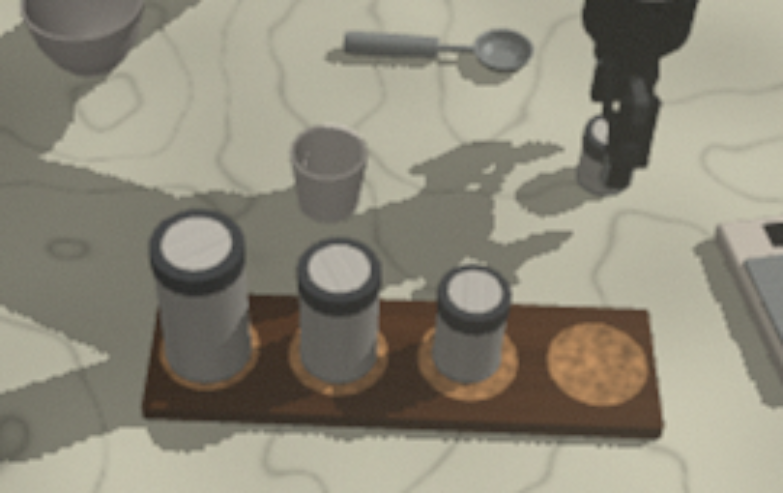

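The xl, l and m tins stand centred on marks 4, 3 and 2 (crop pixels (208,350), (338,350) and (468,360)), and the gripper straddles tin_s. I'm lowering the last bit and grasping it.

```bash
python3 -m inch '[{"offset":[0,0,-0.004],"delta_rot":[0,0,0]},{"offset":[0,0,-0.008],"delta_rot":[0,0,0]},{"offset":[0,0,-0.01],"delta_rot":[0,0,0]},{"offset":[0,0,-0.01],"delta_rot":[0,0,0]},{"offset":[0,0,-0.01],"delta_rot":[0,0,0]}]'
python3 -m inch '[{"offset":[0,0,0],"delta_rot":[0,0,0]},{"offset":[0,0,0],"delta_rot":[0,0,0]},{"offset":[0,0,0],"delta_rot":[0,0,0]},{"offset":[0,0,0],"delta_rot":[0,0,0]},{"offset":[0,0,0],"delta_rot":[0,0,0]}]' 1 60
python3 st.py
python3 -m inch '[{"offset":[0,0,0.006],"delta_rot":[0,0,0]},{"offset":[0,0,0.025],"delta_rot":[0,0,0]},{"offset":[0,0,0.055],"delta_rot":[0,0,0]},{"offset":[0,0,0.085],"delta_rot":[0,0,0]},{"offset":[0,0,0.1],"delta_rot":[0,0,0]}]'
python3 st.py
```

```text
time: 30.4
tcp_pos: [0.4565, 0.2082, 0.0147]
tcp_rot: [2.364, 2.069, 0.0]
contact_force: [-0.5, 0.3, 0.4]
finger_gap: 0.999
grasp_force: 0.0
time: 31.02
tcp_pos: [0.4567, 0.2082, 0.0149]
tcp_rot: [2.364, 2.069, 0.001]
contact_force: [-0.3, 0.2, 5.4]
finger_gap: 0.478
grasp_force: 60.5
31.025 [0.4567 0.2082 0.0149] closing az -7.62 tool z [ 8.e-04  2.e-04 -1.e+00] F [-0.3  0.2  5.4] gap 0.478 grip 60.5
time: 31.65
tcp_pos: [0.4566, 0.2082, 0.1158]
tcp_rot: [2.364, 2.068, 0.002]
contact_force: [-0.7, -0.3, -1.2]
finger_gap: 0.474
grasp_force: 60.7
31.65 [0.4566 0.2082 0.1158] closing az -7.62 tool z [ 1.4e-03  3.0e-04 -1.0e+00] F [-0.7 -0.3 -1.2] gap 0.474 grip 60.7
```

```bash
python3 -m inch '[{"offset":[0.015,-0.004,0],"delta_rot":[0,0,0]},{"offset":[0.055,-0.014,0],"delta_rot":[0,0,0]},{"offset":[0.1,-0.025,0],"delta_rot":[0,0,0]},{"offset":[0.145,-0.036,0],"delta_rot":[0,0,0]},{"offset":[0.175,-0.0435,0],"delta_rot":[0,0,0]}]'
python3 -m inch '[{"offset":[0.01,-0.0025,0],"delta_rot":[0,0,0]},{"offset":[0.01,-0.0025,-0.015],"delta_rot":[0,0,0]},{"offset":[0.01,-0.0025,-0.04],"delta_rot":[0,0,0]},{"offset":[0.01,-0.0025,-0.065],"delta_rot":[0,0,0]},{"offset":[0.01,-0.0025,-0.075],"delta_rot":[0,0,0]}]'
python3 -m inch '[{"offset":[0,0,-0.003],"delta_rot":[0,0,0]},{"offset":[0,0,-0.005],"delta_rot":[0,0,0]},{"offset":[0,0,-0.007],"delta_rot":[0,0,0]},{"offset":[0,0,-0.007],"delta_rot":[0,0,0]},{"offset":[0,0,-0.007],"delta_rot":[0,0,0]}]'
python3 st.py
```

```text
time: 32.28
tcp_pos: [0.6332, 0.1632, 0.1121]
tcp_rot: [-2.364, -2.067, 0.003]
contact_force: [-0.5, -0.8, -0.9]
finger_gap: 0.477
grasp_force: 60.9
time: 32.9
tcp_pos: [0.6395, 0.1626, 0.0371]
tcp_rot: [-2.362, -2.068, 0.005]
contact_force: [0.2, 1.1, -0.8]
finger_gap: 0.475
grasp_force: 60.9
time: 33.52
tcp_pos: [0.6415, 0.1621, 0.0327]
tcp_rot: [2.364, 2.069, 0.0]
contact_force: [0.2, 0.9, -1.8]
finger_gap: 0.476
grasp_force: 60.9
33.525 [0.6415 0.1621 0.0327] closing az -7.62 tool z [ 3.e-04  1.e-04 -1.e+00] F [ 0.2  0.9 -1.8] gap 0.476 grip 60.9
```

```bash
python3 -m inch '[{"offset":[0,0,-0.0006],"delta_rot":[0,0,0]},{"offset":[0,0,-0.0012],"delta_rot":[0,0,0]},{"offset":[0,0,-0.0018],"delta_rot":[0,0,0]},{"offset":[0,0,-0.0024],"delta_rot":[0,0,0]},{"offset":[0,0,-0.0026],"delta_rot":[0,0,0]}]'
```

```text
time: 34.15
tcp_pos: [0.6414, 0.1621, 0.0299]
tcp_rot: [2.364, 2.069, -0.0]
contact_force: [-0.7, -0.4, -0.3]
finger_gap: 0.477
grasp_force: 60.9
```

```bash
python3 -m inch '[{"offset":[0,0,-0.0003],"delta_rot":[0,0,0]},{"offset":[0,0,-0.0005],"delta_rot":[0,0,0]},{"offset":[0,0,-0.0007],"delta_rot":[0,0,0]},{"offset":[0,0,-0.0007],"delta_rot":[0,0,0]},{"offset":[0,0,-0.0007],"delta_rot":[0,0,0]}]'
```

```text
time: 34.78
tcp_pos: [0.6414, 0.1621, 0.0299]
tcp_rot: [2.364, 2.069, 0.0]
contact_force: [-3.5, -0.6, 6.5]
finger_gap: 0.476
grasp_force: 60.9
```

```bash
python3 -m inch '[{"offset":[0,0,0],"delta_rot":[0,0,0]},{"offset":[0,0,0],"delta_rot":[0,0,0]},{"offset":[0,0,0],"delta_rot":[0,0,0]},{"offset":[0,0,0],"delta_rot":[0,0,0]},{"offset":[0,0,0],"delta_rot":[0,0,0]}]' 0
python3 -m inch '[{"offset":[0,0,0.015],"delta_rot":[0,0,0]},{"offset":[0,0,0.045],"delta_rot":[0,0,0]},{"offset":[0,0,0.09],"delta_rot":[0,0,0]},{"offset":[0,0,0.14],"delta_rot":[0,0,0]},{"offset":[0,0,0.18],"delta_rot":[0,0,0]}]'
python3 -m inch '[{"offset":[-0.04,0.04,0],"delta_rot":[0,0,0]},{"offset":[-0.08,0.08,0],"delta_rot":[0,0,0]},{"offset":[-0.12,0.12,0],"delta_rot":[0,0,0]},{"offset":[-0.16,0.16,0],"delta_rot":[0,0,0]},{"offset":[-0.2,0.19,0],"delta_rot":[0,0,0]}]'
python3 -m inch '[{"offset":[-0.03,0.02,0],"delta_rot":[0,0,0]},{"offset":[-0.06,0.04,0],"delta_rot":[0,0,0]},{"offset":[-0.09,0.05,0],"delta_rot":[0,0,0]},{"offset":[-0.1,0.05,0],"delta_rot":[0,0,0]},{"offset":[-0.1,0.05,0],"delta_rot":[0,0,0]}]'
python3 st.py
python3 - <<'E'
from h import *
d=bot.get_image("top"); cv2.imwrite("pics/t5.png",cv2.resize(d["color"][135:260,190:500,::-1],None,fx=2.58,fy=2.58,interpolation=cv2.INTER_CUBIC))
d=bot.get_image("scene"); cv2.imwrite("pics/s5.png",cv2.resize(d["color"][170:330,90:450,::-1],None,fx=2.2,fy=2.2))
E
```

```text
time: 35.4
tcp_pos: [0.6414, 0.1622, 0.0292]
tcp_rot: [-2.364, -2.069, -0.0]
contact_force: [0.2, -0.1, -0.6]
finger_gap: 0.999
grasp_force: 0.0
time: 36.02
tcp_pos: [0.6416, 0.1622, 0.2128]
tcp_rot: [2.363, 2.068, 0.004]
contact_force: [0.6, -0.9, 0.4]
finger_gap: 0.999
grasp_force: 0.0
time: 36.65
tcp_pos: [0.4399, 0.3535, 0.2104]
tcp_rot: [2.363, 2.069, 0.003]
contact_force: [0.6, 1.1, -0.1]
finger_gap: 1.001
grasp_force: 0.0
time: 37.28
tcp_pos: [0.3416, 0.402, 0.21]
tcp_rot: [2.364, 2.069, 0.002]
contact_force: [-0.4, -0.3, -0.7]
finger_gap: 0.999
grasp_force: 0.0
37.275 [0.3416 0.402  0.21  ] closing az -7.6 tool z [ 1.1e-03  6.0e-04 -1.0e+00] F [-0.4 -0.3 -0.7] gap 0.999 grip 0.0
```

View pics/t5.png

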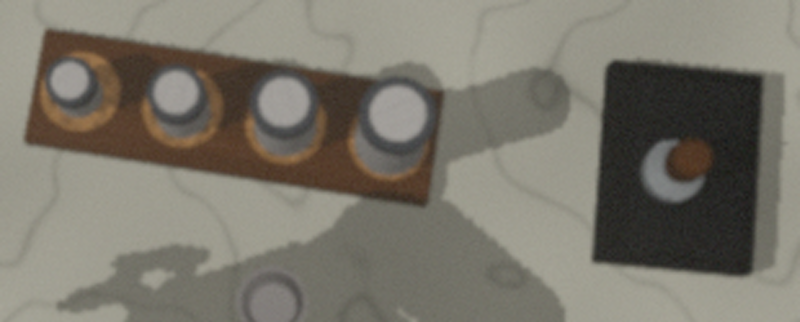

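View pics/s5.png

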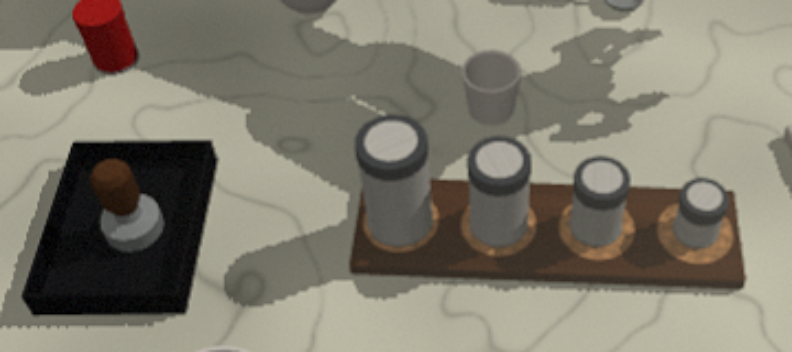

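All four tins stand on the marks and the tamper is upright in the tray. I'm checking the lid centres at top-crop pixels (70,81), (175,93), (284,101) and (397,112) against the marks.

Run:
```python
from h import *
T=cam(bot.get_image("top"));S=cam(bot.get_image("scene"))
f=lambda u,v:((u+.5)/2.58-.5+190,(v+.5)/2.58-.5+135)
g=lambda u,v:((u+.5)/2.2-.5+90,(v+.5)/2.2-.5+170)
for n,p,q,h,m in(("s",(70,81),(704,195),.05,(.6418,.1621)),("m",(175,93),(602,177),.07,(.6293,.0748)),("l",(284,101),(499,159),.09,(.618,-.013)),("xl",(397,112),(392,141),.11,(.606,-.1003))):
    print(n,((ray(T,f(*p),h+.015)[:2]-m)*1e3).round(1),((ray(S,g(*q),h+.015)[:2]-m)*1e3).round(1),"mm off")
```

```text
s [-3.1  1.2] [-3.5 -0. ] mm off
m [-3.1  0.8] [-2.7 -1.4] mm off
l [-0.6  1.2] [-2.3 -0.4] mm off
xl [0.6 1.2] [-0.6 -0.2] mm off
```

```bash
python3 -c "
from plant import bot
print(bot.close_job())"
```

```text
the job is handed in; nothing more can be done
None
```

The job is handed in: the tamper stands upright in the empty tray, the four tins stand within about 4 mm (by camera) of their mark centres, tallest nearest the tray, and the gripper has let go of everything, at about 37 s.

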